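Count a finished vase on its bench tally counter

ROBOT

A 7-joint arm with a two-finger parallel gripper is mounted at the origin on the work surface. World frame = base frame: x ahead of the robot, y to its left, z up, the work surface at z = 0. Lengths are in m, angles in rad, forces in N, time in s.
With the tool pointing down it reaches from about 0.35 to 0.9 m from the base axis. Payload 8.1 kg.
Tool frame: the origin (TCP) lies at the centre of the arm's flange, where the gripper is bolted on; the fingertips stand 178 mm ahead of it and the grasp point (between the pads) lies 159 mm ahead of it; z points along the fingers, y is the line along which they close (so a half turn about z gives the same grasp; the last joint's range is limited). The gripper opens to 92 mm and grips with 3 to 60 N. Pads are 19 mm wide; open, the fingers measure 130 mm over their backs; the gripper's body (75 mm by 190 mm) begins 47 mm behind the grasp point.
Start: joints at [-1.352, 0.434, 0.025, 1.573, -0.012, 1.134, -0.075], TCP at [0.198, 0.593, 0.405] pointing down, gripper open.
Joint ranges: [-2.62, 2.62], [-0.44, 2.09], [-1.27, 1.32], [0.08, 2.57], [-1.32, 4.46], [0.12, 2], [-2.74, 2.74]. Speed limits (rad/s): [2.22, 2.22, 3.01, 3.01, 3.14, 3.14, 3.14].

INTERFACE

Orientations are given as a rotation vector (axis times angle).
In Python, from cell import arm gives the robot as it stands. The module is installed in compiled form; this text tells all that it offers.
- The arm moves only by the shell command python3 -m inch 'ROWS' [FORCE]. ROWS is text: rows parted by semicolons, each of 5 numbers parted by spaces: the shift along the tool's x, y, z in m, then the turn about the tool's z in rad, then the finger opening in m, from 0 to 0.0918. In form: x y z roll fingers; .... A call has 1 to 5 rows; each row is the pose to reach, as a shift and turn from the pose commanded when the call began, along the tool's axes at that moment; what a row does not reach only later rows make up. A row lasts 1/10 s, in which the tool goes at most 50 mm and 8.59 degrees, less where a joint would pass 70% of its speed; a pose out of reach is approached as far as the arm can. A call with a gripper value outside its range is refused whole. The fingers move at their own pace and stop on an object; FORCE is the grip in N (left out, the last holds). Time passes only in rows, so rows that repeat a pose let the fingers close. It gives the time, the measured TCP pose, the force, the opening and the grip force at its end, in the units of the state.
- arm.observe(): the state, without advancing time (a new reading comes with each control period).
- arm.get_image(name): name is "scene" or "top" or "wrist"; returns the picture (400x640x3 uint8, red, green, blue); there is no depth.
- arm.get_calibration(name): a dict with "intrinsics" (3x3 intrinsics, pixels), "distortion" ([k1, k2, p1, p2, k3] as OpenCV has them; the pictures are not rectified), "pose" (4x4, takes a point from camera to world coordinates). Camera axes: x right, y up, looking along -z (the intrinsics and any distortion apply to the point x, -y, -z); pixel columns grow to the right and rows downward; lengths in m; the calibration is good to about 2 mm. A picture is of the moment at which its call begins: read the wrist's pose just before it. get_calibration takes no time and is no camera call; for the wrist camera it gives the pose at the moment of the call.
- arm.sign_off(): hands the job in; it is judged then, once.
Trained networks look in the newest picture that a camera, given by its name, has taken for a name from the list of things; names that differ only in an ending like _2 or _b are one class to them, and where a whole thing is asked for, a point or a joint stands for the part that bears it (a point fixed in the world has none). Each returns a list of dicts, best first, with "conf" (0 to 1); they miss things now and then, are a little off and sometimes report something else, mostly with a low value. They report only what shows in the picture. A call takes as long as a camera call. They do not tell look-alikes from the thing itself.
- arm.look_for(camera, query): "point" ([row, column] in pixels, amid what is visible of it).
- arm.silhouettes(camera, query): "region" (400x640 bool, what is visible of it) and "point" ([row, column] in pixels, amid what is visible of it).
- arm.place_of(camera, query): "point" ([row, column] in pixels: a listed point, or the origin of a listed thing).
The state is a dict: "clock": time; "joints": joint angles; "dq": joint speeds; "joint_efforts": joint torques, N m; "position": TCP position; "ee_rot": TCP orientation; "force": force on the tool from outside, world axes, zero at the start; "ft_torque": the same for the moment, N m; "width": opening from 0.0 (shut) to 1.0 (fully open); "gripper_force": force on a finger pad.
Only numpy, scipy, OpenCV 4.12 (cv2) and the standard library are available. Lean on these libraries where they do the work, as an engineer would, in place of code of your own. Each camera call takes 0.05 s, during which the arm holds its last target. There are 200 camera calls.

TASK

The tall white vase is finished: count it on the tally counter that shares its board, by swinging that counter's lever all the way to its stop, keeping it there a moment, then letting it go so that it springs back to rest. Do not move the vase, and leave the lever of the other counter (on the board with the bowl) alone.

Things in the scene. Friction and masses are not known exactly. Their poses are not given: they have to be found in the camera images.
- vase_pivot (a point): Point on the vertical lever pivot of the counter to use, 72 mm above the table, level with the lever arm's top. Frame fixed to the counter: z up, x away from the robot (within 20 degrees), y left. Counter: grey box 100 x 120 x 48 mm (x, y, z) centred at x -10 mm, y 0, number window on top up to 5 mm above this point, at x 13 to 39; on a plywood board 240 x 280 x 12 mm centred at x 20, y 50.
- vase_lever (a joint): 0 at rest, 1.05 rad at its stop, growing anticlockwise from above. Flat steel arm with an upright black post 12 mm thick, 40 mm above the arm's top, 75 mm from the pivot: at rest at x -65, y 37.5 mm in vase_pivot's frame, at the stop at x -65, y -37; push it towards -y along the arc. Spring: 2 N at the post at rest, 5 N at the stop; let go, it returns by itself in under 1 s.
- bowl_lever (a joint): Lever of the identical other counter, on an identical board about 0.4 m to the left or right, which carries a white bowl (110 mm wide, 55 mm high) instead of the vase. 0 at rest; leave it there.
- vase: Tall white cylindrical vase with thin red guide lines, 86 mm in diameter, 150 mm high, loose on the board of the counter to use, about 80 mm beyond (x) and 120 mm to the left (y) of vase_pivot. Origin at the centre of its underside, z along its axis.
Not all that is in view belongs to the job. What is shaped like the vase but black or purple is not meant.

How it is judged:
On the way:
1. the lever of the vase's counter is swung to its stop (within 10 degrees) and kept there for 0.1 s (value of joint vase_lever above 0.88 rad), for 0.1 s.
At the end, for the whole second after the job is handed in: The lever of the vase's counter is back at rest (within 10 degrees), the other counter's lever is at rest (within 10 degrees), and the vase stands upright (within 10 degrees) within 20 mm of where it stood (value of joint each of vase_lever, bowl_lever below 0.17 rad and distance of vase from where it was at the start of the episode below 0.02 m and angle between vase's own z axis and vertical below 0.17 rad); the robot touches nothing.
It fails at once if the lever of the other counter is swung more than 15 degrees (value of joint bowl_lever above 0.26 rad).
It fails at once if the vase is pushed more than 20 mm or tipped more than 20 degrees (distance of vase from where it was at the start of the episode above 0.02 m or angle between vase's own z axis and vertical above 0.35 rad).
It also fails if it takes over 32 s, if anything falls off the work surface, if the arm or the gripper's body presses on something with over 40 N, if the wrist force passes 120 N, or if a joint passes its speed limit or range.

## Working session

There is one attempt and no reset: what is moved stays moved. The work goes in short steps, Python scripts to look and compute and a shell command to move; the robot and the scene stay as the last step left them, time stands still between calls to the robot, and variables do not carry over. Pictures are saved under pics/ and viewed, at most 10 in all, crops included, and the job is handed in when it is done.

```bash
mkdir -p pics
cat > h.py <<'E'
import numpy as np, cv2
from cell import arm
def ray(cam,px):
    c=arm.get_calibration(cam);K=np.array(c["intrinsics"]);T=np.array(c["pose"])
    u=cv2.undistortPoints(np.array([[[px[1],px[0]]]],float),K,np.array(c["distortion"]))[0,0]
    return T[:3,3],T[:3,:3]@np.array([u[0],-u[1],-1])
def atz(cam,px,z):
    o,d=ray(cam,px);return o+d*(z-o[2])/d[2]
def proj(cam,P):
    c=arm.get_calibration(cam);T=np.linalg.inv(np.array(c["pose"]))
    p=np.atleast_2d(P)@T[:3,:3].T+T[:3,3];p=p*[1,-1,-1]
    return cv2.projectPoints(p,np.zeros(3),np.zeros(3),np.array(c["intrinsics"]),np.array(c["distortion"]))[0][:,0,::-1]
E
python3 - <<'E'
from h import *
np.set_printoptions(precision=3,suppress=True)
a=arm.get_image("scene");b=arm.get_image("top")
cv2.imwrite("pics/top.png",b[:,:,::-1]);cv2.imwrite("pics/scene.png",a[:,:,::-1])
for cam in("top","scene"):
  for q,z in(("vase_pivot",.072),("vase",.012)):
    for r in arm.place_of(cam,q):print(cam,q,r["conf"],np.array(r["point"]),atz(cam,r["point"],z))
s=arm.observe();print(s["position"],s["ee_rot"],s["clock"],s["width"])
for c in("top","scene"):print(np.array(arm.get_calibration(c)["pose"]))
E
```

```text
top vase_pivot 0.59 [215.3 313.1] [0.517 0.141 0.072]
top vase 0.73 [201.  268.2] [0.568 0.279 0.012]
top vase 0.65 [185.  213.8] [0.615 0.447 0.012]
top vase 0.56 [232.3 203.9] [0.47  0.466 0.012]
scene vase_pivot 0.88 [199.6 349. ] [0.532 0.135 0.072]
scene vase 0.95 [256.3 372.8] [0.577 0.273 0.012]
scene vase 0.81 [286.5 470.9] [0.474 0.473 0.012]
scene vase 0.78 [317.2 415.3] [0.63  0.453 0.012]
[0.198 0.593 0.404] [-0.503 -3.101  0.001] 0.3 0.9960982764856265
[[ 0.015  0.981 -0.194  0.344]
 [-1.     0.016  0.002  0.099]
 [ 0.005  0.194  0.981  1.133]
 [ 0.     0.     0.     1.   ]]
[[-0.776 -0.375  0.507  1.159]
 [ 0.63  -0.477  0.613  0.802]
 [ 0.012  0.795  0.606  0.778]
 [ 0.     0.     0.     1.   ]]
```

View pics/top.png

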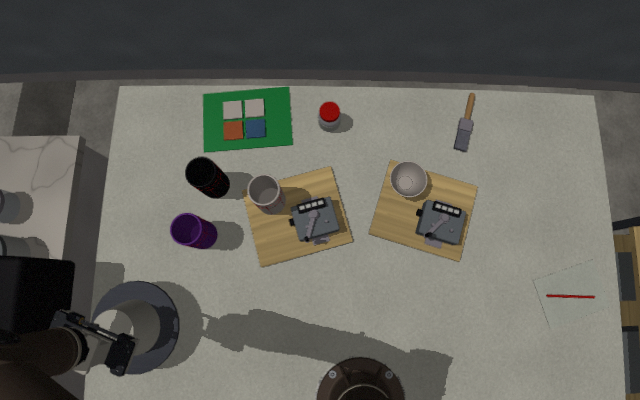

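View pics/scene.png

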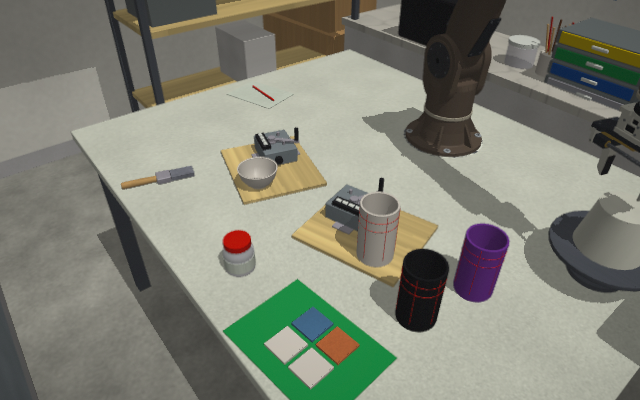

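Several cylinders match "vase". In the top view they are white (193,265), black (178,207) and purple (230,193). Only the white one stands on a plywood board with a counter (218,316), and it has the thin red lines. The bowl's board on the right (210,425) is the one to leave alone. I'll confirm this in an enlarged crop and get the counter's pose.

Run:
```python
from h import *
np.set_printoptions(precision=3,suppress=True)
from scipy.optimize import least_squares
a=arm.get_image("top");s=arm.get_image("scene")
for cam in("top","scene"):
  for q,z in(("vase_lever",.072),):
    for r in arm.silhouettes(cam,q):
      m=r["region"];print(cam,q,r["conf"],np.array(r["point"]),m.sum(),atz(cam,r["point"],z))
# board top corners (row,col) read from top picture: far-left, far-right, near-right, near-left
loc=np.array([[140,190],[140,-90],[-100,-90],[-100,190]])/1000.
W=np.array([atz("top",p,.012)[:2] for p in([192,245],[168,333],[241,352],[266,262])])
f=lambda p:(np.c_[np.cos(p[2])*loc[:,0]-np.sin(p[2])*loc[:,1]+p[0],np.sin(p[2])*loc[:,0]+np.cos(p[2])*loc[:,1]+p[1]]-W).ravel()
r=least_squares(f,[.52,.14,.2]);print(r.x,r.fun)
x,y,t=r.x
def w(P):
    P=np.array(P,float)/1000;return np.c_[np.cos(t)*P[:,0]-np.sin(t)*P[:,1]+x,np.sin(t)*P[:,0]+np.cos(t)*P[:,1]+y,P[:,2]]
pts=w([[0,0,72],[-65,37.5,72],[-65,37.5,112],[-65,-37,112],[40,60,60],[40,-60,60],[-60,-60,60],[-60,60,60],[140,190,12],[140,-90,12],[-100,-90,12],[-100,190,12]])
print(pts[:4])
out=[]
for cam,im,(r0,c0) in(("top",a,(155,225)),("scene",s,(165,285))):
    k=5 if cam=="top" else 4.5
    k=4; cr=cv2.resize(im[r0:r0+125,c0:c0+165,::-1],None,fx=k,fy=k,interpolation=2)[:, :]
    q=(proj(cam,pts)-[r0,c0]+.5)*k
    for i,(rr,cc) in enumerate(q):cv2.circle(cr,(int(cc),int(rr)),2,[(0,255,255),(0,255,0),(255,0,255)][0 if i==0 else 1 if i<4 else 2],-1)
    cv2.imwrite(f"pics/crop_{cam}.png",cr)
```

```text
top vase_lever 0.65 [226.5 311.8] 150 [0.485 0.144 0.072]
scene vase_lever 0.48 [188.5 378.9] 155 [0.442 0.147 0.072]
[0.518 0.135 0.28 ] [ 0.006  0.006  0.004  0.001 -0.005 -0.007 -0.005  0.001]
[[0.518 0.135 0.072]
 [0.445 0.153 0.072]
 [0.445 0.153 0.112]
 [0.466 0.081 0.112]]
```

View pics/crop_top.png

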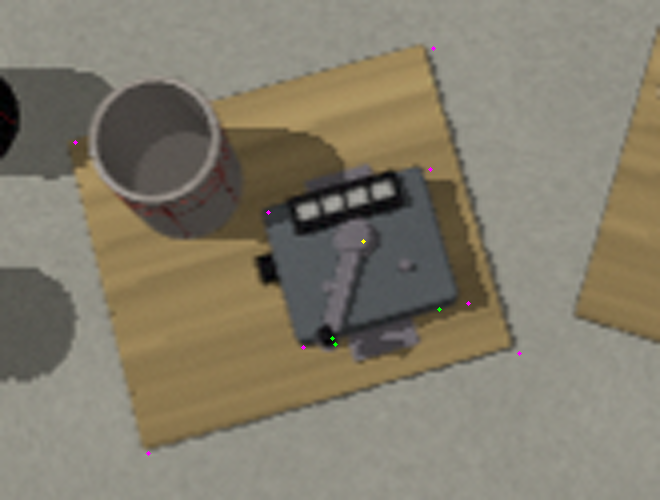

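View pics/crop_scene.png

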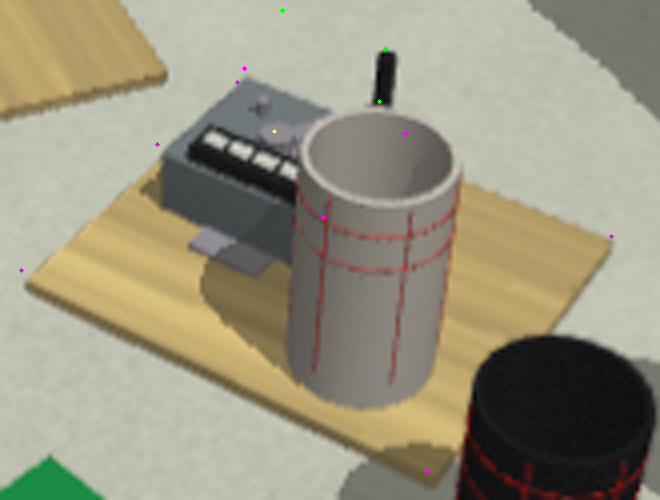

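The crop confirms it. The white vase with red lines shares its board with this counter, whose lever pivot is at crop (237,353) and whose black post is at (338,326). My model sits about 2 px too far right, so I'll shift it and use the board-edge yaw of 15.4°. Next I'll work out the approach.

```bash
cat > plan.py <<'E'
from h import *
from scipy.spatial.transform import Rotation as R
np.set_printoptions(precision=3,suppress=True)
P=np.array([.520,.141]);t=.268
def w(x,y):
    c,s=np.cos(t),np.sin(t);return P+np.array([c*x-s*y,s*x+c*y])/1000
def show():
    s=arm.observe();p=np.array(s["position"]);M=R.from_rotvec(s["ee_rot"]).as_matrix()
    print("t",s["clock"],"pos",p,"tip z",p[2]-.178,"F",s["force"],"w",s["width"])
    print("tool x",M[:,0],"y",M[:,1],"z",M[:,2])
    c,sn=np.cos(t),np.sin(t);d=p[:2]-P;print("in counter frame mm",1000*np.array([c*d[0]+sn*d[1],-sn*d[0]+c*d[1]]))
    for yaw in(t,t+np.pi):  # tool y along counter +-y, z down
        Y=np.array([-np.sin(yaw),np.cos(yaw),0]);Z=np.array([0,0,-1.]);X=np.cross(Y,Z)
        print("roll",R.from_matrix(M.T@np.c_[X,Y,Z]).as_rotvec())
    for n,(x,y,z) in dict(above=(-70,82,.405),down=(-70,82,.264),end=(-70,-12,.264)).items():
        print(n,w(x,y),"tool shift",M.T@(np.r_[w(x,y),z]-p))
if __name__=="__main__":
    show();print("joints",np.array(arm.observe()["joints"]))
    im=arm.get_image("top")
    for n,q in(("pivot",(0,0,.072)),("posttop",(-65,37.5,.112))):print(n,proj("top",np.r_[w(*q[:2]),q[2]]))
E
python3 plan.py
```

```text
t 0.5 pos [0.198 0.593 0.405] tip z 0.22670455847237697 F [ 0.398 -0.411  0.074] w 0.9982621473506228
tool x [-0.949  0.316  0.   ] y [ 0.316  0.949 -0.   ] z [-0. -0. -1.]
in counter frame mm [-191.166  521.129]
roll [-0.   -0.   -0.59]
roll [-0.     0.     2.552]
above [0.431 0.202] tool shift [-0.345 -0.298 -0.   ]
down [0.431 0.202] tool shift [-0.345 -0.298  0.141]
end [0.456 0.111] tool shift [-0.397 -0.376  0.141]
joints [-1.352  0.435  0.025  1.573 -0.012  1.134 -0.075]
pivot [[214.156 313.176]]
posttop [[238.379 304.95 ]]
```

```bash
python3 -m inch '-0.036 -0.031 0 -0.118 0; -0.072 -0.062 0 -0.236 0; -0.108 -0.093 0 -0.354 0; -0.144 -0.124 0 -0.472 0; -0.18 -0.155 0 -0.59 0' 20; python3 plan.py
```

```text
clock: 1.05
position: [0.3201, 0.3872, 0.4049]
ee_rot: [-0.428, 3.112, 0.001]
force: [1.1, 0.1, 0.5]
width: 0.619
gripper_force: 0.0
t 1.05 pos [0.32  0.387 0.405] tip z 0.22691941356609974 F [1.091 0.067 0.495] w 0.6191808663920642
tool x [-0.963 -0.27  -0.001] y [-0.27   0.963  0.   ] z [ 0.  0. -1.]
in counter frame mm [-127.575  290.321]
roll [0.    0.001 0.005]
roll [-0.001  0.    -3.137]
above [0.431 0.202] tool shift [-0.057 -0.209 -0.   ]
down [0.431 0.202] tool shift [-0.056 -0.209  0.141]
end [0.456 0.111] tool shift [-0.056 -0.303  0.141]
joints [-0.957  0.238 -0.036  1.863  0.01   1.039  0.847]
pivot [[214.156 313.176]]
posttop [[238.379 304.95 ]]
```

```bash
python3 -m inch '-0.012 -0.042 0 0 0; -0.024 -0.084 0 0 0; -0.036 -0.126 0 0 0; -0.048 -0.168 0 0 0; -0.056 -0.2 0 0 0'; python3 -m inch '0 0 0 0 0; 0 0 0 0 0'; python3 plan.py
```

```text
clock: 1.6
position: [0.4276, 0.2086, 0.405]
ee_rot: [-0.416, 3.113, -0.0]
force: [-0.2, -0.1, 0.0]
width: 0.137
gripper_force: 0.0
clock: 1.8
position: [0.4266, 0.2108, 0.4049]
ee_rot: [-0.416, 3.114, 0.001]
force: [0.4, 0.3, 0.5]
width: 0.011
gripper_force: 0.0
t 1.8 pos [0.427 0.211 0.405] tip z 0.2268629336643364 F [0.371 0.298 0.47 ] w 0.010682328058991799
tool x [-0.965 -0.263 -0.   ] y [-0.263  0.965  0.   ] z [ 0.  0. -1.]
in counter frame mm [-71.633  92.004]
roll [ 0.     0.    -0.002]
roll [ 0.    -0.001  3.14 ]
above [0.431 0.202] tool shift [-0.002 -0.01  -0.   ]
down [0.431 0.202] tool shift [-0.002 -0.01   0.141]
end [0.456 0.111] tool shift [-0.002 -0.104  0.141]
joints [-0.649  0.19   0.091  1.929 -0.021  1.023  1.288]
pivot [[214.156 313.176]]
posttop [[238.379 304.95 ]]
```

```bash
python3 -m inch '0 0 0.045 0 0; 0 0 0.09 0 0; 0 0 0.125 0 0; 0 0 0.14 0 0; 0 0 0.14 0 0'
python3 - <<'E'
from plan import *
show()
a=arm.get_image("top");s=arm.get_image("scene")
f=lambda im,r,c:cv2.resize(im[r:r+120,c:c+130,::-1],None,fx=3,fy=3,interpolation=2)
cv2.imwrite("pics/down.png",np.hstack([f(a,170,250),f(s,130,310)]))
E
```

```text
clock: 2.35
position: [0.4249, 0.2121, 0.2627]
ee_rot: [0.423, -3.109, 0.002]
force: [-0.6, -0.1, 0.6]
width: 0.002
gripper_force: 0.0
t 2.35 pos [0.425 0.212 0.263] tip z 0.08468613424363897 F [-0.612 -0.089  0.593] w 0.0022230813231147828
tool x [-0.964 -0.267  0.004] y [-0.267  0.964 -0.001] z [-0.004 -0.002 -1.   ]
in counter frame mm [-72.869  93.695]
roll [-0.001 -0.004  0.003]
roll [ 0.007 -0.001 -3.139]
above [0.431 0.202] tool shift [-0.002 -0.012 -0.142]
down [0.431 0.202] tool shift [-0.003 -0.012 -0.001]
end [0.456 0.111] tool shift [-0.003 -0.106 -0.001]
```

View pics/down.png

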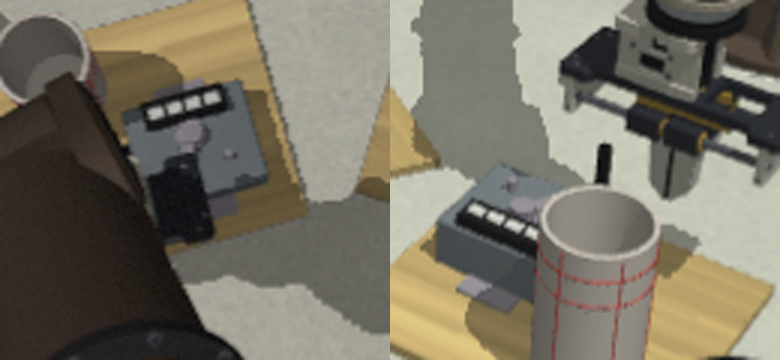

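The fingers stand beside the black post on its +y side (finger about (680,170), post about (603,165) in the right half of the view). They are clear of the vase, so I'll push now.

```bash
python3 -m inch '-0.002 -0.015 0 0 0; 0.003 -0.03 0 0 0; 0.003 -0.045 0 0 0; 0.003 -0.06 0 0 0; 0.003 -0.075 0 0 0'; python3 plan.py | head -3
```

```text
clock: 2.95
position: [0.4425, 0.1375, 0.2656]
ee_rot: [0.421, -3.113, -0.002]
force: [-3.4, 3.3, 0.5]
width: 0.007
gripper_force: 2.0
t 2.95 pos [0.443 0.138 0.266] tip z 0.08756436678965068 F [-3.425  3.299  0.492] w 0.006583974365165041
tool x [-0.964 -0.266  0.   ] y [-0.266  0.964  0.001] z [-0.001  0.001 -1.   ]
in counter frame mm [-75.621  17.172]
```

```bash
python3 -m inch '-0.003 -0.008 0 0 0; -0.006 -0.016 0 0 0; -0.007 -0.022 0 0 0; -0.007 -0.026 0 0 0; -0.007 -0.026 0 0 0'; python3 plan.py | head -3
```

```text
clock: 3.5
position: [0.4579, 0.1148, 0.2652]
ee_rot: [-0.419, 3.111, 0.001]
force: [-0.2, 4.8, 1.3]
width: 0.003
gripper_force: 2.6
t 3.5 pos [0.458 0.115 0.265] tip z 0.08724237177549854 F [-0.199  4.812  1.259] w 0.0026909549702794485
tool x [-0.964 -0.265 -0.003] y [-0.265  0.964  0.   ] z [ 0.002  0.001 -1.   ]
in counter frame mm [-66.834  -8.806]
```

```bash
python3 -m inch '0 -0.002 0 0 0; 0 -0.004 0 0 0; 0 -0.004 0 0 0'; python3 -m inch '0 -0.002 0 0 0; 0 -0.004 0 0 0; 0 -0.004 0 0 0';  python3 plan.py | head -3
```

```text
clock: 3.85
position: [0.4593, 0.1119, 0.2654]
ee_rot: [-0.421, 3.109, 0.002]
force: [2.1, 7.8, -0.9]
width: 0.004
gripper_force: 3.2
clock: 4.15
position: [0.4605, 0.1083, 0.2654]
ee_rot: [-0.421, 3.109, 0.003]
force: [2.9, 8.3, -1.5]
width: 0.008
gripper_force: 3.6
t 4.15 pos [0.46  0.108 0.265] tip z 0.08744603242580334 F [ 2.928  8.282 -1.498] w 0.007691007577978376
tool x [-0.964 -0.266 -0.005] y [-0.266  0.964  0.001] z [ 0.004  0.002 -1.   ]
in counter frame mm [-66.039 -15.742]
```

```bash
python3 -m inch '0 -0.002 0 0 0; 0 -0.004 0 0 0; 0 -0.004 0 0 0'; python3 -m inch '0 -0.002 0 0 0; 0 -0.004 0 0 0; 0 -0.004 0 0 0';  python3 - <<'E'
from plan import *
show()
a=arm.get_image("top");s=arm.get_image("scene")
f=lambda im,r,c:cv2.resize(im[r:r+120,c:c+130,::-1],None,fx=3,fy=3,interpolation=2)
cv2.imwrite("pics/stop.png",np.hstack([f(a,170,250),f(s,130,310)]))
print(proj("scene",[np.r_[w(-65,-37),.112],np.r_[w(-65,-37),.072]]),proj("scene",[np.r_[w(-65,37.5),.112]]))
E
```

```text
clock: 4.5
position: [0.4616, 0.1049, 0.2655]
ee_rot: [-0.422, 3.108, 0.004]
force: [2.9, 9.9, -1.8]
width: 0.005
gripper_force: 4.2
clock: 4.8
position: [0.4621, 0.1037, 0.2655]
ee_rot: [-0.427, 3.108, 0.008]
force: [0.8, 21.2, -2.3]
width: 0.004
gripper_force: 9.9
t 4.8 pos [0.462 0.104 0.265] tip z 0.08749627914225 F [ 0.8   21.162 -2.332] w 0.004000265451874063
tool x [-0.963 -0.269 -0.005] y [-0.269  0.963  0.005] z [ 0.004  0.006 -1.   ]
in counter frame mm [-65.664 -20.654]
roll [0.005 0.005 0.005]
roll [-0.008  0.007 -3.137]
above [0.431 0.202] tool shift [ 0.003  0.103 -0.139]
down [0.431 0.202] tool shift [0.004 0.103 0.002]
end [0.456 0.111] tool shift [0.004 0.009 0.002]
[[168.436 356.65 ]
 [181.316 355.848]] [[178.563 382.213]]
```

View pics/stop.png

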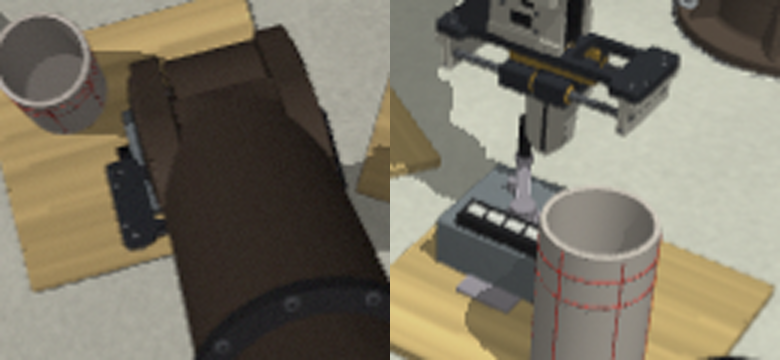

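The force jumped to 21 N, and the post is at its predicted stop position (scene about (175,354)). I'll hold briefly, then back off and rise.

```bash
python3 -m inch '0 0 0 0 0; 0 0 0 0 0; 0 0 0 0 0'; python3 -m inch '0 0.03 0 0 0; 0.002 0.06 0 0 0; 0.003 0.09 0 0 0; 0.003 0.118 0 0 0; 0.003 0.118 0 0 0';python3 -m inch '0 0 -0.045 0 0; 0 0 -0.09 0 0; 0 0 -0.135 0 0; 0 0.045 -0.15 0 0; 0 0.09 -0.15 0 0'; python3 -m inch '0 0.045 0 0 0; 0 0.09 0 0 0; 0 0.13 0 0 0; 0 0.13 0 0 0; 0 0.13 0 0 0'
python3 - <<'E'
from plan import *
show()
a=arm.get_image("top");s=arm.get_image("scene")
for c in("top","scene"):print([(r["conf"],np.array(r["point"])) for r in arm.place_of(c,"vase")])
f=lambda im,r,c:cv2.resize(im[r:r+120,c:c+130,::-1],None,fx=3,fy=3,interpolation=2)
cv2.imwrite("pics/end.png",np.hstack([f(a,170,250),f(s,130,310)]))
E
```

```text
clock: 5.2
position: [0.4622, 0.1037, 0.2655]
ee_rot: [-0.427, 3.108, 0.008]
force: [1.5, 21.1, -1.0]
width: 0.006
gripper_force: 9.8
clock: 5.7
position: [0.4262, 0.2157, 0.2649]
ee_rot: [-0.428, 3.111, 0.002]
force: [0.2, -0.4, 0.1]
width: 0.005
gripper_force: 0.0
clock: 6.2
position: [0.4047, 0.2985, 0.4182]
ee_rot: [-0.411, 3.108, 0.004]
force: [1.0, 1.4, -0.2]
width: 0.004
gripper_force: 0.0
clock: 6.7
position: [0.369, 0.4243, 0.4142]
ee_rot: [-0.421, 3.113, -0.002]
force: [-0.5, -0.8, -0.3]
width: 0.003
gripper_force: 0.0
t 6.7 pos [0.369 0.424 0.414] tip z 0.23622867179778234 F [-0.484 -0.791 -0.347] w 0.0025542203822350187
tool x [-0.964 -0.266  0.   ] y [-0.266  0.964 -0.001] z [ 0.    -0.001 -1.   ]
in counter frame mm [-70.58  313.188]
roll [-0.001 -0.     0.001]
roll [ 0.    -0.002 -3.14 ]
above [0.431 0.202] tool shift [-0.    -0.231  0.01 ]
down [0.431 0.202] tool shift [-0.    -0.231  0.151]
end [0.456 0.111] tool shift [-0.    -0.325  0.151]
[(0.9, array([231.2, 206.2])), (0.84, array([200.6, 268.2])), (0.8, array([187.1, 214.8]))]
[(0.76, array([285.3, 472.8])), (0.7, array([258.6, 372.5])), (0.56, array([315.7, 414.4]))]
```

View pics/end.png

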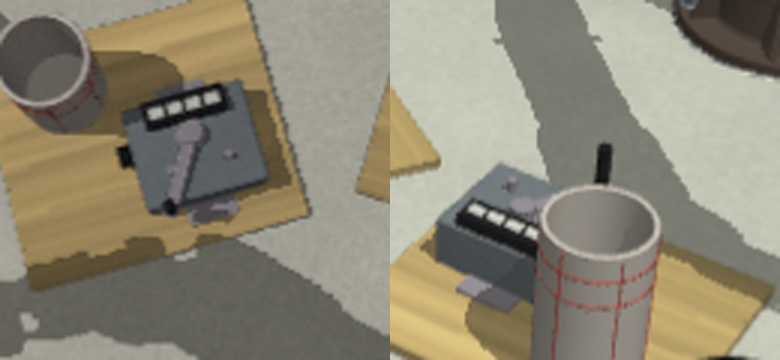

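The lever is back at rest (post at scene crop (603,165), as before), the vase hasn't moved, and the robot is clear.

```bash
python3 -c "from cell import arm;print(arm.sign_off())"
```

```text
the job is handed in; nothing more can be done
None
```

I swung the vase counter's lever to its stop, held it there about 0.4 s and let it spring back to rest; the vase and the other counter's lever were not touched, and the job is handed in (sign-off returned no verdict).

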